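# Blow out the jamb knuckles, then hold the lid leaf in line for its hinge pin

## Robot

A 6-joint arm with a two-finger parallel gripper is mounted at the origin on the work surface. World frame = base frame: x ahead of the robot, y to its left, z up, the work surface at z = 0. Lengths are in m, angles in degrees, forces in N, time in s.
With the tool pointing down it reaches from about 0.3 to 0.75 m from the base axis. Payload 8.5 kg.
Tool frame: the origin (TCP) lies at the very end of the fingers, on their centre line; the grasp point (between the pads) lies 19 mm behind it; z points along the fingers, y is the line along which they close (so a half turn about z gives the same grasp; the last joint's range is limited). The gripper opens to 85 mm and grips with 20 to 120 N. Pads are 22 mm wide; open, the fingers measure 114 mm over their backs; the gripper's body (76 mm by 85 mm) begins 54 mm behind the grasp point. The pads swing forward as they close: fully open they stand 13 mm farther back than shut.
Start: joints at [-84.7, 21.807, 74.336, -0, 83.858, -12.336], TCP at [0.167, -0.524, 0.231] pointing down, gripper open.
Joint ranges: [-178.18, 178.18], [-50.72, 133.34], [12.68, 142.11], [-81.47, 261.47], [9.98, 163.14], [-165.26, 165.26]. Speed limits (degrees/s): [136.94, 136.94, 180, 180, 180, 180].

## Interface

Orientations are given as a 3x3 rotation matrix whose columns are the frame's x, y, z axes.
In Python, from rig import env gives the robot as it stands.
- The arm moves only by the tool move_arm, never from a script. Its argument "plan" is a list of rows, each a list of 7 numbers: the turn, a rotation vector about the tool's x, y, z in degrees, then the shift along the tool's x, y, z in cm, then the gripper command: -1 is shut, 1 is fully open, values between are in proportion. In form: [[ax, ay, az, tx, ty, tz, jaw], ...]. A call has 1 to 5 rows; each row is the pose to reach, as a shift and turn from the pose commanded when the call began, along the tool's axes at that moment; what a row does not reach only later rows make up. A row lasts 1/10 s, in which the tool goes at most 50 mm and 8.59 degrees, less where a joint would pass 70% of its speed; a pose out of reach is approached as far as the arm can. A call with a gripper value outside its range is refused whole. The fingers move at their own pace and stop on an object; "squeeze" is the grip in N (left out, the last holds). Time passes only in rows, so rows that repeat a pose let the fingers close. It gives the time, the measured TCP pose, the force, the opening and the grip force at its end, in the units of the state.
- env.observe(): the state, without advancing time (a new reading comes with each control period).
- env.get_image(name): name is "scene" or "top" or "wrist"; returns a dict with "color" (420x560x3 uint8, red, green, blue), "fov_y" (degrees; the focal length in pixels is half the picture's height over the tangent of half this angle, whatever the lens; pixels are square), "cx", "cy" (the principal point, pixels), "R" (3x3) and "t" (3): a world point X has camera coordinates R X + t. Camera axes: x right, y down, z forward; pixel columns grow to the right and rows downward; lengths in m; the calibration is good to about 2 mm. A picture is of the moment at which its call begins. There is no depth.
- env.close_job(): hands the job in; it is judged then, once.
Trained networks look in a picture, given as the dict that the camera call returned (one of the last four; its "shot" number tells which), for a name from the list of things; names that differ only in an ending like _2 or _b are one class to them, and where a whole thing is asked for, a point or a joint stands for the part that bears it (a point fixed in the world has none). Each returns a list of dicts, best first, with "conf" (0 to 1); they miss things now and then, are a little off and sometimes report something else, mostly with a low value. They report only what shows in the picture. A call takes as long as a camera call. They do not tell look-alikes from the thing itself.
- env.outline_of(target, picture): "mask" (420x560 bool, what is visible of it) and "bbox" ([centre column, centre row, width, height] in pixels, round what is visible of it).
- env.tip_of(target, picture): "pixel" ([column, row] in pixels: a listed point, or the origin of a listed thing).
The state is a dict: "time_s": time; "q": joint angles; "qvel": joint speeds; "joint_efforts": joint torques, N m; "position": TCP position; "tool_rot": TCP orientation; "ft_force": force on the tool from outside, world axes, zero at the start; "wrist_torque": the same for the moment, N m; "grip_width": finger opening in m; "gripper_force": force on a finger pad.
Only numpy, scipy, OpenCV 4.12 (cv2) and the standard library are available. Lean on these libraries where they do the work, as an engineer would, in place of code of your own. Each camera call takes 0.05 s, during which the arm holds its last target. There are 200 camera calls.

## Task

Pick up the cordless air duster (it is already running), aim its nozzle at the middle of the two knuckles on the jamb block from about 4 cm away, hold it steady there for two seconds, then lay it back down flat on the bench. Then pick up the loose hinge leaf that has the single knuckle in the middle, bring its knuckle into the gap between the two knuckles on the block, with the leaf level as for a hinge opened flat, so that the holes line up for a pin, and finish while still holding it there, steady and aligned, without leaning it on the block. Never force the leaf against the block, do not drop anything, and leave everything else where it is.

Things in the scene. Friction and masses are not known exactly. Their poses are not given: they have to be found in the camera images.
- jamb: fixed upright wooden jamb block, 70 (x) x 100 (y) x 90 mm high, on a 130 mm wide, 8 mm thick dark steel foot; a steel hinge leaf is screwed on its top. Origin: centre of the block's underside, on the bench. Own -x (roughly towards the robot) is the side where its two steel knuckles stick out; +y runs along the hinge axis; z up. Yaw varies by up to 0.3 rad either way.
- jamb_bore (a point): centre of the gap between the block's two knuckles, on the axis of their holes; 50 mm in front (own -x) of the block's centre, 15 mm off its front face and 80 mm above the bench. Axes as the block's: y along the holes. Each knuckle is a tube along y, 20 mm outside, 10 mm hole, 22 mm long; the gap between them is 29 mm (14.5 mm either side of this point), open above, below and in front.
- leaf: loose hinge leaf to be fitted: wooden batten 70 (x) x 40 (y) x 20 mm high with a steel plate let into its top and ONE steel knuckle (tube along y, 20 mm outside, 10 mm hole, 24 mm long) in the middle of its +x end; about 0.16 kg, lies flat on the bench. Origin: centre of the batten's underside; x points to the knuckle, z up. Grip it across the 40 mm width near x = +5 mm, about its centre of mass.
- leaf_bore (a point): centre of the loose leaf's knuckle hole, 50 mm along the leaf's +x from its origin and 10 mm above its underside; 15 mm beyond the batten's end. Axes as the leaf's: y along the hole. When fitted it coincides with jamb_bore and the leaf's x points the same way as the block's.
- other_leaf: another loose leaf, not for this block: the same batten, but with TWO 10 mm long knuckles at the corners of its +x end. Leave alone. Origin: centre of its underside.
- duster: cordless air duster: grey box body 90 (x) x 34 (y) x 34 mm high, with a slim steel nozzle 30 mm long at its +x end; about 0.25 kg, lies flat on the bench. Origin: centre of the box body's underside; x points along the nozzle, z up. Grip it across the 34 mm width near its origin (centre of mass).
- nozzle_tip (a point): tip of the duster's nozzle, on its axis, 75 mm along the duster's +x from its origin and 17 mm above its underside; x points where it blows.
- loupe: bystander: bare-metal eye loupe, a tube 32 mm across, 26 mm high; origin under its centre
- oil_cup: bystander: small brass cup 34 mm across, 22 mm high; origin under its centre
- graver: bystander: turned wooden graver handle standing upright, 32 mm across, 47 mm high; origin under its centre
- screwdriver: bystander: wooden-handled screwdriver 150 mm long lying on the bench; origin under its middle
- jar: bystander: glass jar with steel cap, 40 mm across, 45 mm high; origin under its centre
- tray: bystander, fixed: low aluminium tray 70 x 120 x 18 mm in which the 6 mm hinge pin lies ready; origin under its centre
Mind the look-alikes: they are no part of the job. What is shaped like the leaf but blue is not meant.

How it is judged:
By the outcome, as a careful person would: the job done as asked, in the order asked, and still so for the second after the job is handed in, while the arm keeps its last pose, push and grip.
It also fails if it takes over 64 s, if anything falls off the work surface, if the arm or the gripper's body presses on something with over 40 N, if the wrist force passes 120 N, or if a joint passes its speed limit or range.

## Working session

There is one attempt and no reset: what is moved stays moved. The work goes in short steps, Python scripts to look and compute and a tool call to move; the robot and the scene stay as the last step left them, time stands still between calls to the robot, and variables do not carry over. Pictures are saved under pics/ and viewed, at most 11 in all, crops included, and the job is handed in when it is done.

Besides the shell and the picture viewer there is one more tool, called after ">>>" as name([rows], argument=value, ...), one row to a line, values as JSON. move_arm: Moves the arm, as the interface text tells. Its arguments: {"type":"object","properties":{"plan":{"type":"array"},"squeeze":{"type":"number"}},"required":["plan"]}

```bash
ls; mkdir -p pics; cat > h.py <<'E'
import numpy as np, cv2
from rig import env
def K(p):
    f=p["color"].shape[0]/2/np.tan(np.radians(p["fov_y"])/2); return f,p["cx"],p["cy"]
def proj(p,X):
    f,cx,cy=K(p); c=np.array(p["R"])@np.asarray(X,float)+np.array(p["t"]); return np.array([cx+f*c[0]/c[2],cy+f*c[1]/c[2]])
def ray(p,uv):
    f,cx,cy=K(p); R=np.array(p["R"]); d=R.T@np.array([(uv[0]-cx)/f,(uv[1]-cy)/f,1]); return -R.T@np.array(p["t"]),d/np.linalg.norm(d)
def atz(p,uv,z):
    o,d=ray(p,uv); return o+d*(z-o[2])/d[2]
def tri(obs):
    A=np.zeros((3,3));b=np.zeros(3)
    for p,uv in obs:
        o,d=ray(p,uv);M=np.eye(3)-np.outer(d,d);A+=M;b+=M@o
    return np.linalg.solve(A,b)
def save(p,n,s=1): cv2.imwrite("pics/"+n,cv2.resize(p["color"][:,:,::-1],None,fx=s,fy=s))
E
python3 - <<'E'
from h import *
np.set_printoptions(precision=4,suppress=True)
P={n:env.get_image(n) for n in("scene","top")}
cv2.imwrite("pics/a.png",cv2.resize(P["top"]["color"][:,:,::-1],(800,600)))
cv2.imwrite("pics/b.png",cv2.resize(P["scene"]["color"][:,:,::-1],(800,600)))
H=dict(jamb=0,jamb_bore=.08,leaf=0,leaf_bore=.01,other_leaf=0,duster=0,nozzle_tip=.017,loupe=0,oil_cup=0,graver=0,screwdriver=0,jar=0,tray=0)
for k,z in H.items():
    for n in P:
        for r in env.tip_of(k,P[n])[:3]:
            print(k,n,round(r["conf"],2),np.round(r["pixel"],1),atz(P[n],r["pixel"],z))
o=env.observe(); print(o["position"],o["tool_rot"],o["time_s"],o["grip_width"])
for n in P: print(n,-np.array(P[n]["R"]).T@P[n]["t"],K(P[n]))
E
```

```text
pics
jamb scene 0.67 [229.4 290.2] [ 0.6708  0.032  -0.    ]
jamb scene 0.2 [109.4 216.3] [ 0.6828 -0.339   0.    ]
jamb top 0.8 [265.8 156.3] [0.68  0.032 0.   ]
jamb top 0.23 [261.8 168. ] [0.6434 0.0441 0.    ]
jamb_bore scene 0.63 [248.4 255.1] [0.6251 0.0503 0.08  ]
jamb_bore top 0.85 [261.4 167.9] [0.6212 0.0409 0.08  ]
leaf scene 0.98 [439.8 237.6] [ 0.2835  0.3197 -0.    ]
leaf scene 0.86 [394.5 293.6] [0.4804 0.3041 0.    ]
leaf scene 0.62 [318.  267.4] [0.5161 0.1449 0.    ]
leaf top 0.95 [172.8 223.1] [0.4776 0.3067 0.    ]
leaf top 0.92 [164.  291.1] [0.2812 0.3242 0.    ]
leaf top 0.64 [367.5 219.8] [ 0.4829 -0.2675  0.    ]
leaf_bore scene 0.94 [387.3 309.1] [0.5281 0.3101 0.01  ]
leaf_bore scene 0.74 [430.3 219.9] [0.2541 0.2826 0.01  ]
leaf_bore top 0.81 [178.3 297. ] [0.2649 0.2799 0.01  ]
leaf_bore top 0.58 [172.7 204.9] [0.5304 0.3064 0.01  ]
other_leaf scene 0.77 [194.4 184.2] [ 0.4796 -0.2573  0.    ]
other_leaf top 0.91 [369.2 221.4] [ 0.4781 -0.2723  0.    ]
duster scene 0.58 [276.5 210.8] [ 0.4322 -0.0283 -0.    ]
duster scene 0.38 [192.6 183.5] [ 0.4803 -0.26
[... 702 characters left out ...]
ne 0.33 [392.9 290.8] [0.4762 0.2985 0.    ]
screwdriver top 0.75 [176.2 168.3] [0.6447 0.3031 0.    ]
jar scene 0.63 [163.2 222.2] [ 0.6199 -0.2203  0.    ]
jar top 0.55 [344.5 174.4] [ 0.6213 -0.2047  0.    ]
jar top 0.31 [261.6 167.9] [0.6437 0.0447 0.    ]
tray scene 0.8 [110.3 217.2] [ 0.6834 -0.3348  0.    ]
tray top 0.94 [388.7 156.6] [ 0.6756 -0.3403  0.    ]
[ 0.1666 -0.5241  0.2313] [[ 0.953   0.3029 -0.    ]
 [ 0.3029 -0.953  -0.    ]
 [-0.      0.     -1.    ]] 1.4 0.08520894589985115
scene [1.0048 0.4153 0.7205] (np.float64(424.7187749345401), 278.8194605226159, 209.32038013335034)
top [ 0.3206 -0.0179  1.1509] (np.float64(393.840116404647), 280.3459180444158, 207.7647337453735)
```

View pics/a.png

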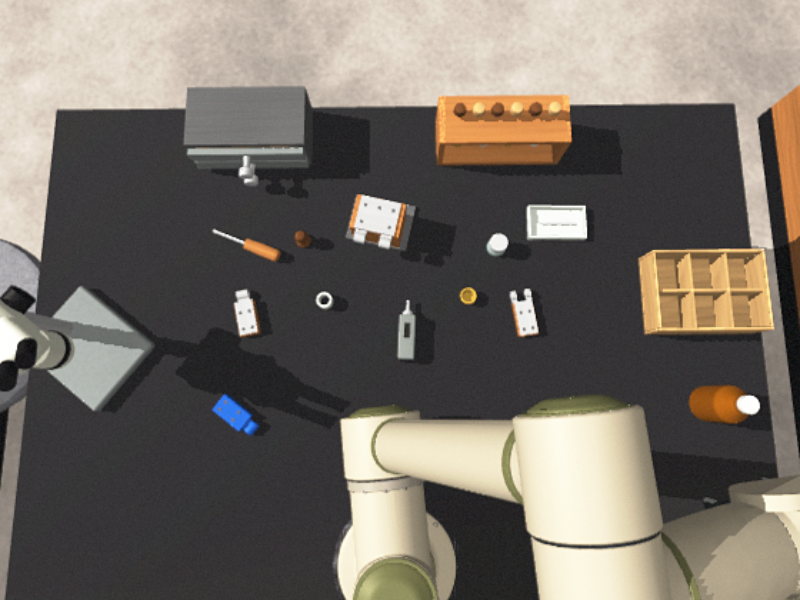

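View pics/b.png

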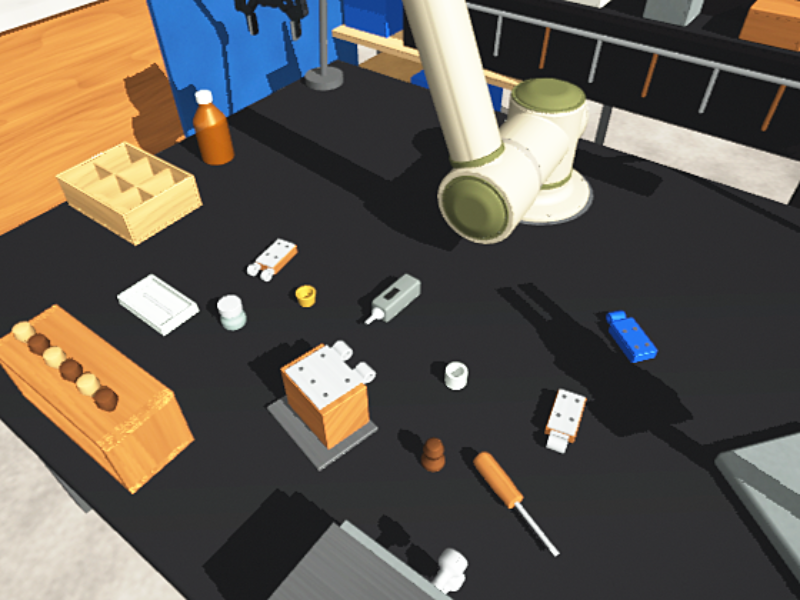

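The top view shows the duster at about (407,330), nozzle up, the white single-knuckle leaf at (245,315), the two-knuckle leaf at (524,312), the blue look-alike at (235,415), and the jamb at (380,215) with its knuckles at the lower edge. The scene view agrees, and the network positions match both. I'll move over the duster for a closer look.

```bash
cat >> h.py <<'E'
from scipy.spatial.transform import Rotation as Rn
np.set_printoptions(precision=4,suppress=True)
def down(yaw):
    c,s=np.cos(np.radians(yaw)),np.sin(np.radians(yaw)); return np.array([[c,s,0],[s,-c,0],[0,0,-1.]])
def go(pos,R=None,o=None):
    "print turn (deg) and shift (cm) in tool axes to TCP pose pos,R"
    o=o or env.observe(); T=np.array(o["tool_rot"]); R=T if R is None else R
    a=Rn.from_matrix(T.T@R).as_rotvec(degrees=True); s=T.T@(np.asarray(pos)-o["position"])*100
    print("turn",np.round(a,2),"shift",np.round(s,2),"from",np.round(o["position"],4),"t",o["time_s"],"rows",max(np.linalg.norm(s)/5,np.linalg.norm(a)/8.59))
E
python3 -c "
from h import *
go([.40,-.02,.26],down(-4))"
```

```text
turn [ 0.    0.   21.63] shift [ 37.51 -40.97  -2.87] from [ 0.1666 -0.5241  0.2313] t 1.4 rows 11.125566212534313
```

>>> move_arm([
  [0,0,21.6,37.5,-41,-2.9,1],
  [0,0,21.6,37.5,-41,-2.9,1],
  [0,0,21.6,37.5,-41,-2.9,1],
  [0,0,21.6,37.5,-41,-2.9,1],
  [0,0,21.6,37.5,-41,-2.9,1],
])

```text
time_s: 1.9
position: [0.2718, -0.2957, 0.2445]
tool_rot: [[0.998, -0.07, 0.0], [-0.07, -0.998, -0.0], [0.0, 0.0, -1.0]]
ft_force: [0.4, -0.2, 0.5]
grip_width: 0.0858
gripper_force: 0.0
```

```bash
python3 -c "
from h import *
go([.40,-.02,.26],down(-4))"
```

```text
turn [ 0.02 -0.02 -0.01] shift [ 10.87 -28.4   -1.55] from [ 0.2718 -0.2957  0.2445] t 1.9 rows 6.088789315250501
```

>>> move_arm([
  [0,0,0,9,-23.5,-1.3,1],
  [0,0,0,9,-23.5,-1.3,1],
  [0,0,0,9,-23.5,-1.3,1],
  [0,0,0,9,-23.5,-1.3,1],
  [0,0,0,9,-23.5,-1.3,1],
])

```text
time_s: 2.4
position: [0.377, -0.0691, 0.2577]
tool_rot: [[0.998, -0.07, 0.001], [-0.07, -0.998, -0.001], [0.001, 0.001, -1.0]]
ft_force: [2.0, -0.5, 0.5]
grip_width: 0.0856
gripper_force: 0.0
```

```bash
cat > look.py <<'E'
from h import *
import sys
# usage: look.py save cams name:z ...
P={n:env.get_image(n) for n in sys.argv[2].split(",")}
if sys.argv[1]!="-":
    for n in P: save(P[n],f"{sys.argv[1]}_{n}.png",1.4)
for a in sys.argv[3:]:
    k,z=a.split(":"); z=float(z)
    best=[]
    for n in P:
        for r in env.tip_of(k,P[n])[:2]:
            print(k,n,round(r["conf"],2),np.round(r["pixel"],1),atz(P[n],r["pixel"],z)[:2])
o=env.observe(); print(np.array(o["position"]),o["time_s"],Rn.from_matrix(o["tool_rot"]).as_matrix()[:2,0],o["ft_force"],o["grip_width"])
if "wrist" in P: print("cam",-np.array(P["wrist"]["R"]).T@P["wrist"]["t"],K(P["wrist"]),np.array(P["wrist"]["R"])[2])
E
python3 look.py c wrist,top,scene duster:0 nozzle_tip:.017 jamb:0 jamb_bore:.08
```

```text
duster wrist 0.65 [234.7 124.6] [ 0.431  -0.0213]
duster top 0.39 [346.9 174.9] [ 0.6197 -0.2118]
duster scene 0.75 [276.8 211.5] [ 0.4337 -0.0262]
duster scene 0.34 [164.2 227.1] [ 0.6293 -0.2066]
nozzle_tip top 0.17 [228.7 213.4] [0.5026 0.1397]
nozzle_tip scene 0.92 [256.9 226.3] [ 0.5118 -0.0237]
nozzle_tip scene 0.74 [163.7 224.9] [ 0.6341 -0.198 ]
jamb top 0.8 [265.6 156.4] [0.6797 0.0326]
jamb scene 0.68 [394.9 292.4] [0.4774 0.3035]
jamb scene 0.59 [230.8 287.5] [0.6642 0.0299]
jamb_bore top 0.9 [260.3 167.6] [0.6221 0.044 ]
jamb_bore scene 0.73 [248.4 256.2] [0.6272 0.052 ]
jamb_bore scene 0.3 [387.7 310.4] [0.577  0.3222]
[ 0.3765 -0.0714  0.2573] 3.15 [ 0.9975 -0.07  ] [-0.5854 -0.5076  0.4112] 0.0850821022221563
cam [ 0.4463 -0.0732  0.4006] (np.float64(348.67439619981366), 280.02837461885275, 207.05231405476746) [-0.275   0.0189 -0.9613]
```

View pics/c_wrist.png

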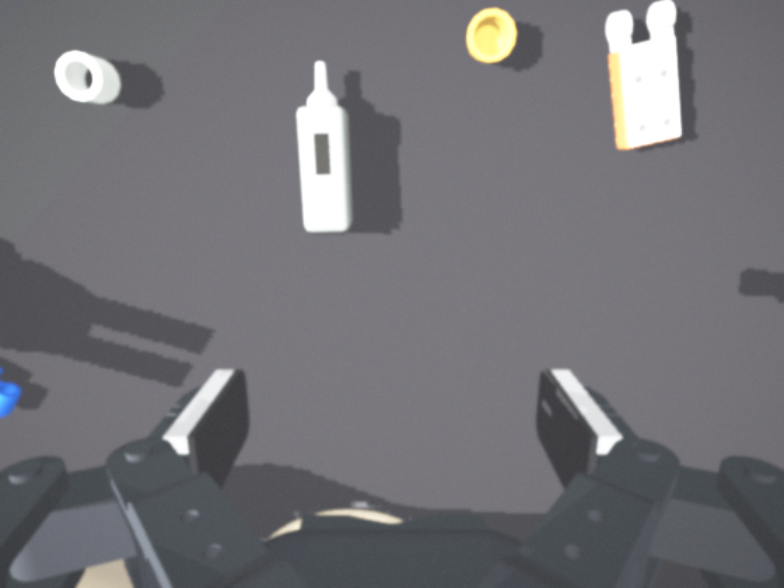

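```bash
python3 - <<'E'
from h import *
p=env.get_image("wrist"); m=env.outline_of("duster",p)
print([(r["conf"],r["bbox"]) for r in m])
from scipy.optimize import least_squares
M=m[0]["mask"].astype(np.uint8); 
def pts(x,y,a):
    c,s=np.cos(a),np.sin(a); R=np.array([[c,-s,0],[s,c,0],[0,0,1]])
    B=np.array([[i,j,k] for i in(-.045,.045) for j in(-.017,.017) for k in(0,.034)])
    t=np.linspace(0,2*np.pi,8)
    N=np.array([[i,.003*np.cos(q),.017+.003*np.sin(q)] for i in(.045,.075) for q in t])
    return [X@R.T+[x,y,0] for X in(B,N)]
def ren(v):
    I=np.zeros(M.shape,np.uint8)
    for X in pts(*v):
        uv=np.array([proj(p,q) for q in X]); cv2.fillConvexPoly(I,cv2.convexHull((uv*16).astype(np.int32)),1,shift=4)
    return I
def cost(v):
    I=ren((v[0],v[1],v[2])); return -(I&M).sum()/(I|M).sum()
from scipy.optimize import minimize
r=minimize(cost,[.431,-.022,-.06],method="Nelder-Mead",options=dict(initial_simplex=[[.431,-.022,-.06],[.437,-.022,-.06],[.431,-.017,-.06],[.431,-.022,.02]],xatol=1e-4))
print(r.x,np.degrees(r.x[2]),r.fun)
for uv,z in(((320/1.4,62/1.4),.017),((328/1.4,231/1.4),.034),((322/1.4,107/1.4),.034)): print(atz(p,uv,z))
go([r.x[0],r.x[1],.10],down(np.degrees(r.x[2])))
E
```

```text
[(0.91, [229.6, 105.4, 43.1, 121.9])]
[0.4017 0.0219 0.0022] 0.1273239544735163 0.0
[ 0.5099 -0.0279  0.017 ]
[ 0.3903 -0.0232  0.034 ]
[ 0.478  -0.0282  0.034 ]
turn [-0.    0.   -4.11] shift [ 1.86 -9.46 15.72] from [ 0.3765 -0.0712  0.2572] t 3.25 rows 3.6893424697054185<stdin>:18: RuntimeWarning: overflow encountered in scalar negative
```

```bash
cat > fit.py <<'E'
from h import *
from scipy.optimize import minimize
def box(x0,x1,y0,y1,z0,z1): return np.array([[i,j,k] for i in(x0,x1) for j in(y0,y1) for k in(z0,z1)])
def cylx(x0,x1,z,r): return np.array([[i,r*np.cos(q),z+r*np.sin(q)] for i in(x0,x1) for q in np.linspace(0,6.283,12)])
def cyly(y0,y1,x,z,r): return np.array([[x+r*np.cos(q),i,z+r*np.sin(q)] for i in(y0,y1) for q in np.linspace(0,6.283,16)])
DUST=[box(-.045,.045,-.017,.017,0,.034),cylx(.045,.055,.017,.007),cylx(.05,.075,.017,.0035)]
LEAF=[box(-.035,.035,-.02,.02,0,.02),box(.02,.048,-.012,.012,.014,.02),cyly(-.012,.012,.05,.01,.01)]
JAMB=[box(-.035,.035,-.05,.05,0,.09),box(-.065,.065,-.065,.065,0,.008),cyly(.0145,.0365,-.05,.08,.01),cyly(-.0365,-.0145,-.05,.08,.01)]
def fit(views,model,v0,z=0.):
    "views: [(picture,mask)]; fits x,y,yaw(rad)"
    def ren(p,v):
        c,s=np.cos(v[2]),np.sin(v[2]); R=np.array([[c,-s,0],[s,c,0],[0,0,1]]); I=np.zeros((420,560),np.uint8)
        for X in model:
            uv=np.array([proj(p,q) for q in X@R.T+[v[0],v[1],z]])*16
            cv2.fillConvexPoly(I,cv2.convexHull(uv.astype(np.int32)),1,shift=4)
        return I.astype(bool)
    cost=lambda v:-sum(float((ren(p,v)&m).sum())/float((ren(p,v)|m).sum()) for p,m in views)/len(views)
    v0=np.array(v0,float); best=None
    for k in range(2):
        r=minimize(cost,v0,method="Nelder-Mead",options=dict(initial_simplex=[v0,v0+[.006,0,0],v0+[0,.006,0],v0+[0,0,.08]],xatol=1e-4,fatol=1e-4)); v0=r.x
    return r.x,r.fun
E
python3 - <<'E'
from fit import *
p=env.get_image("wrist"); m=env.outline_of("duster",p)[0]["mask"]
v,f=fit([(p,m)],DUST,[.434,-.0255,-.04]); print(v,np.degrees(v[2]),f)
q=env.get_image("top"); 
V=[]
for r in env.outline_of("jamb",q)[:2]: print(r["conf"],r["bbox"])
V.append((q,env.outline_of("jamb",q)[0]["mask"]))
s=env.get_image("scene")
rs=env.outline_of("jamb",s)
for r in rs[:2]: print(r["conf"],r["bbox"])
for X in (V,[(s,rs[0]["mask"])],V+[(s,rs[0]["mask"])]):
    w,f=fit(X,JAMB,[.675,.032,-.22]); print("jamb",w,np.degrees(w[2]),f, "bore",w[:2]-.05*np.array([np.cos(w[2]),np.sin(w[2])]))
go([v[0],v[1],.10],down(np.degrees(v[2])))
E
```

```text
[ 0.4345 -0.0231 -0.039 ] -2.236846861216311 -0.9108144192256342
0.63 [267.5, 154.2, 50.4, 43.0]
0.6 [225.2, 284.5, 78.7, 90.3]
0.43 [363.6, 352.4, 58.5, 68.9]
jamb [ 0.6791  0.03   -0.2058] -11.789616550297591 -0.7345971563981043 bore [0.6302 0.0403]
jamb [ 0.6707  0.0318 -0.23  ] -13.18035748436462 -0.8876611418047882 bore [0.622  0.0432]
jamb [ 0.6692  0.0326 -0.2188] -12.536491679283587 -0.809183287047374 bore [0.6204 0.0434]
turn [-0.    0.   -1.72] shift [ 5.44 -5.18 15.72] from [ 0.3766 -0.0711  0.2572] t 3.6 rows 3.4853632920638957
```

>>> move_arm([
  [0,0,-1.6,5.4,-5.1,8,1],
  [0,0,-1.6,5.4,-5.1,16,1],
  [0,0,-1.6,5.4,-5.1,18,1],
  [0,0,-1.6,5.4,-5.1,20,1],
  [0,0,-1.6,5.4,-5.1,20,1],
])

```text
time_s: 4.1
position: [0.4327, -0.0229, 0.0537]
tool_rot: [[0.999, -0.04, -0.005], [-0.04, -0.999, 0.002], [-0.006, -0.002, -1.0]]
ft_force: [0.3, -0.2, 1.7]
grip_width: 0.0858
gripper_force: 0.0
```

```bash
python3 - <<'E'
from fit import *
p=env.get_image("wrist"); save(p,"d.png")
for r in env.outline_of("duster",p)[:2]: print(r["conf"],r["bbox"]); v,f=fit([(p,r["mask"])],DUST,[.434,-.0235,-.04]); print(v,np.degrees(v[2]),f)
go([.4345,-.0240,.006],down(-2.4))
E
```

```text
0.71 [281.8, 206.6, 65.2, 228.8]
[ 0.4358 -0.0221 -0.054 ] -3.0943262249119394 -0.9254464285714286
turn [-0.09  0.3   0.07] shift [0.18 0.07 4.91] from [ 0.433  -0.0233  0.0551] t 4.2 rows 0.9832970802195782
```

>>> move_arm([
  [0,0,0.4,0.2,0,2,1],
  [0,0,0.4,0.2,0,3.5,1],
  [0,0,0.4,0.2,0,4.6,1],
  [0,0,0.4,0.2,0,4.9,1],
  [0,0,0.4,0.2,0,4.9,1],
])

```text
time_s: 4.7
position: [0.4365, -0.0243, 0.0091]
tool_rot: [[0.999, -0.048, 0.001], [-0.048, -0.999, -0.0], [0.001, 0.0, -1.0]]
ft_force: [-0.3, 0.1, 0.2]
grip_width: 0.0853
gripper_force: 0.0
```

>>> move_arm([
  [0,0,0,0,0,0,-0.3],
  [0,0,0,0,0,0,-0.6],
  [0,0,0,0,0,0,-1],
  [0,0,0,0,0,0,-1],
  [0,0,0,0,0,0,-1],
], squeeze=40)

```text
time_s: 5.2
position: [0.4361, -0.024, 0.0087]
tool_rot: [[0.999, -0.048, 0.001], [-0.048, -0.999, -0.0], [0.001, 0.0, -1.0]]
ft_force: [-1.1, 0.9, 6.0]
grip_width: 0.0332
gripper_force: 40.1
```

>>> move_arm([
  [0,0,0,0,0,-0.5,-1],
  [0,0,0,0,0,-2,-1],
  [0,0,0,0,0,-4,-1],
  [0,0,0,0,0,-6,-1],
  [0,0,0,0,0,-6.5,-1],
])

```text
time_s: 5.7
position: [0.4366, -0.0242, 0.0748]
tool_rot: [[0.999, -0.048, 0.003], [-0.048, -0.999, -0.001], [0.003, 0.001, -1.0]]
ft_force: [0.4, -0.3, -2.4]
grip_width: 0.0328
gripper_force: 40.6
```

```bash
python3 -c "
from h import *
o=env.observe();print(o['grip_width'],o['gripper_force'],o['ft_force'])
go([.495,.0715,.0717],down(-12.7))"; python3 look.py - wrist,top,scene duster:.065 nozzle_tip:.081 jamb_bore:.08
```

```text
0.03275839064744546 40.568275451660156 [ 0.3595 -0.3391 -2.3752]
turn [ 0.03 -0.16  9.94] shift [ 5.37 -9.84  0.32] from [ 0.4366 -0.0242  0.0748] t 5.7 rows 2.243465953237379
duster wrist 0.79 [278.2 264.7] [ 0.4336 -0.0225]
duster scene 0.85 [272.9 189.5] [ 0.4332 -0.0368]
duster scene 0.67 [315.6 268.9] [0.5659 0.1676]
nozzle_tip wrist 0.68 [282.   93.3] [ 0.5109 -0.0277]
nozzle_tip scene 0.92 [254.4 205.1] [ 0.5109 -0.0275]
jamb_bore top 0.74 [262.3 168.9] [0.6183 0.0384]
jamb_bore scene 0.66 [247.3 251.6] [0.6196 0.0429]
[ 0.4359 -0.024   0.073 ] 6.3 [ 0.9988 -0.0482] [-0.3267  1.4526 -2.4035] 0.03316692282537982
cam [ 0.5057 -0.0267  0.2179] (np.float64(348.67439619981366), 280.02837461885275, 207.05231405476746) [-0.2737  0.0127 -0.9617]
```

>>> move_arm([
  [0,0,2.5,1.4,-2.4,0,-1],
  [0,0,5,2.7,-5,0,-1],
  [0,0,7.5,4,-7.4,0,-1],
  [0,0,9.5,5,-9.2,0,-1],
  [0,0,10,5.4,-9.8,0,-1],
])

```text
time_s: 6.8
position: [0.4952, 0.0726, 0.0731]
tool_rot: [[0.976, -0.22, 0.0], [-0.22, -0.976, 0.0], [0.0, -0.0, -1.0]]
ft_force: [-0.3, 1.2, -2.4]
grip_width: 0.0332
gripper_force: 40.7
```

```bash
python3 look.py e wrist,top,scene nozzle_tip:.081 jamb_bore:.08 jamb:0; 
```

```text
nozzle_tip wrist 0.88 [283.1  96.6] [0.5664 0.0561]
nozzle_tip scene 0.64 [271.5 239.8] [0.5681 0.063 ]
jamb_bore top 0.63 [262.6 167.3] [0.623  0.0376]
jamb_bore scene 0.89 [246.5 256. ] [0.629  0.0487]
jamb top 0.84 [263.5 156.1] [0.6807 0.039 ]
jamb scene 0.62 [229.7 290.1] [0.6703 0.0323]
[0.4946 0.071  0.0733] 7.4 [ 0.9752 -0.2213] [ 0.3866 -0.4439 -2.2533] 0.03312492279243532
cam [0.5631 0.0579 0.216 ] (np.float64(348.67439619981366), 280.02837461885275, 207.05231405476746) [-0.2696  0.0612 -0.961 ]
```

View pics/e_wrist.png

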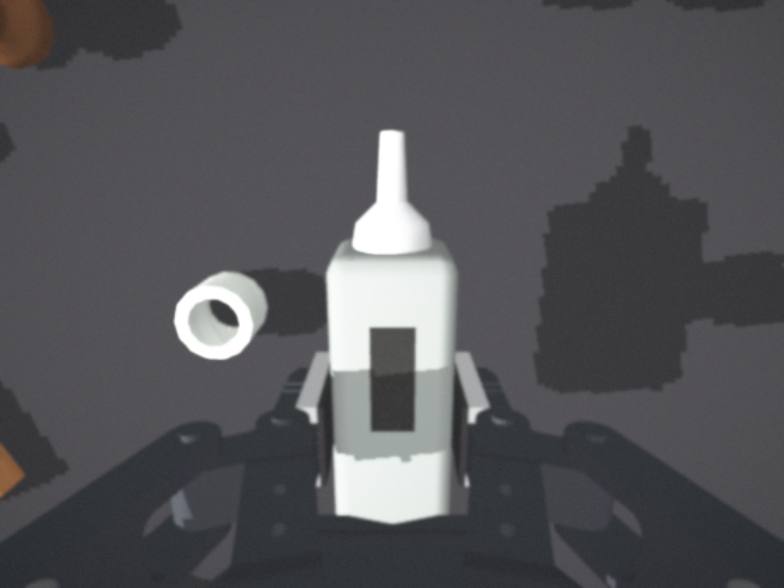

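```bash
python3 -c "
from h import *
go([.57,-.008,.25])"
```

```text
turn [0. 0. 0.] shift [  9.1    6.04 -17.67] from [0.4946 0.071  0.0733] t 7.4 rows 4.154743739551587
```

>>> move_arm([
  [0,0,0,0.5,0.5,-3.5,-1],
  [0,0,0,2.5,2,-8,-1],
  [0,0,0,5.5,4,-12.5,-1],
  [0,0,0,8,5.5,-16,-1],
  [0,0,0,9,6,-17.7,-1],
])

```text
time_s: 7.9
position: [0.571, -0.0092, 0.2536]
tool_rot: [[0.975, -0.222, 0.005], [-0.222, -0.975, -0.002], [0.005, 0.0, -1.0]]
ft_force: [-0.5, 0.1, -3.0]
grip_width: 0.0333
gripper_force: 41.4
```

```bash
python3 look.py f wrist jamb_bore:.08 jamb:0; 
```

```text
jamb wrist 0.6 [220.7  89.9] [0.6713 0.0343]
[ 0.5693 -0.0075  0.2503] 8.05 [ 0.9751 -0.2218] [-1.1168 -0.3965 -3.1735] 0.03317178399027596
cam [ 0.6381 -0.0239  0.3968] (np.float64(348.67439619981366), 280.02837461885275, 207.05231405476746) [-0.2649  0.0603 -0.9624]
```

View pics/f_wrist.png

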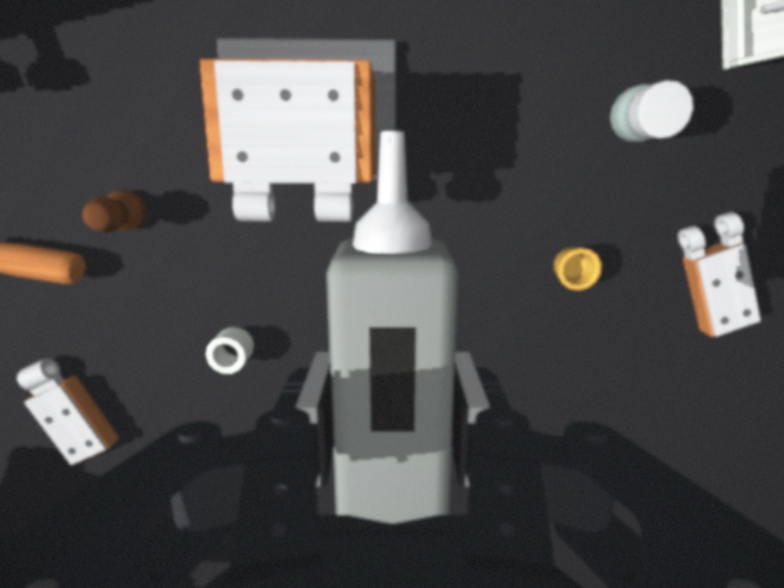

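```bash
python3 - <<'E'
from fit import *
p=env.get_image("wrist")
for r in env.outline_of("jamb",p)[:1]:
    print(r["conf"],r["bbox"]); 
    for z in (0,):
        w,f=fit([(p,r["mask"])],JAMB,[.671,.033,-.222]); print(w,np.degrees(w[2]),f,"bore",w[:2]-.05*np.array([np.cos(w[2]),np.sin(w[2])]))
c=lambda u,v,z:atz(p,(u/1.4,v/1.4),z)[:2]
A=[c(200,60,.09),c(372,60,.09),c(377,181,.09),c(211,182,.09)]
print("block corners",*A,"edges",[np.linalg.norm(A[i]-A[i-1]) for i in range(4)],"mean",np.mean(A,0))
print("yaw back/front",[np.degrees(np.arctan2(*(a-b)[::1]*[-1,1])) for a,b in((A[0],A[1]),(A[3],A[2]))])
print("gap mid",c(293.5,200,.09),c(293.5,210,.085),"gap w",np.linalg.norm(c(272,205,.087)-c(315,205,.087)))
# projected model of estimate for check
cv2.imwrite("pics/g.png",cv2.resize(p["color"][110:175,140:290,::-1],None,fx=5,fy=5,interpolation=cv2.INTER_CUBIC))
go([0,0,0])
E
```

```text
0.9 [215.4, 90.1, 139.9, 136.4]
[ 0.6669  0.033  -0.2206] -12.641333037366604 -0.8506092472041396 bore [0.6181 0.0439]
block corners [0.7093 0.0735] [ 0.6876 -0.022 ] [ 0.6214 -0.0093] [0.6432 0.0893] edges [np.float64(0.06796924639920367), np.float64(0.09794663499989914), np.float64(0.06739875384910417), np.float64(0.10090922253409544)] mean [0.6654 0.0329]
yaw back/front [np.float64(-12.792623730184618), np.float64(-12.4487289645051)]
gap mid [0.6216 0.0433] [0.6154 0.0461] gap w 0.02673584999498971
turn [0. 0. 0.] shift [-55.46  11.9   25.04] from [ 0.568  -0.0065  0.2485] t 8.15 rows 12.400475260190536
```

View pics/g.png

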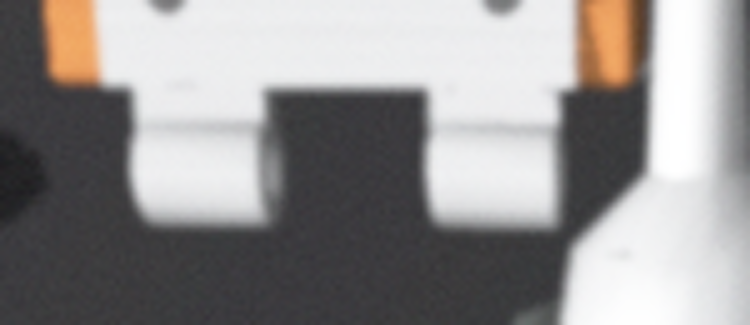

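The gap shows clearly between the knuckles: its inner edges are at crop columns 265 and 427, and the front edge of the knuckles is at row 226. The block yaw is about -12.7° and the bore is near (0.617, 0.044). I'll aim the duster there.

>>> move_arm([
  [0,0,0,-2.5,-1.5,2,-1],
  [0,0,0,-5.5,-3.5,6,-1],
  [0,0,0,-7.8,-5.5,10.5,-1],
  [0,0,0,-7.8,-6,15,-1],
  [0,0,0,-7.8,-6,17.7,-1],
])

```text
time_s: 8.65
position: [0.5025, 0.0707, 0.0696]
tool_rot: [[0.976, -0.218, -0.006], [-0.218, -0.976, 0.001], [-0.007, 0.001, -1.0]]
ft_force: [0.2, -0.5, -2.7]
grip_width: 0.0333
gripper_force: 41.1
```

```bash
python3 look.py - wrist,scene nozzle_tip:.08; python3 -c "
from h import *
go([.5055,.0692,.0717],down(-12.7))"
```

```text
nozzle_tip wrist 0.56 [281.6  95.9] [0.574  0.0548]
nozzle_tip wrist 0.52 [277.5 264.1] [0.5095 0.0709]
nozzle_tip scene 0.77 [266.4 242.9] [0.5799 0.0592]
[0.506  0.0689 0.0734] 8.85 [ 0.9754 -0.2204] [ 0.173   0.1812 -2.3312] 0.0336285027733653
cam [0.5713 0.056  0.212 ] (np.float64(348.67439619981366), 280.02837461885275, 207.05231405476746) [-0.2762  0.0615 -0.9591]
turn [ 0.01  0.06 -0.03] shift [-0.05 -0.02  0.17] from [0.506  0.0689 0.0734] t 8.85 rows 0.03661782411136681
```

>>> move_arm([
  [0,0,0,0,0,0.15,-1],
  [0,0,0,0,0,0.15,-1],
  [0,0,0,0,0,0.15,-1],
  [0,0,0,0,0,0.15,-1],
  [0,0,0,0,0,0.15,-1],
])

```text
time_s: 9.35
position: [0.5064, 0.0685, 0.0721]
tool_rot: [[0.975, -0.221, 0.001], [-0.221, -0.975, -0.0], [0.001, -0.0, -1.0]]
ft_force: [-0.6, 1.0, -2.5]
grip_width: 0.0334
gripper_force: 41.2
```

>>> move_arm([
  [0,0,0,0,0,0,-1],
  [0,0,0,0,0,0,-1],
  [0,0,0,0,0,0,-1],
  [0,0,0,0,0,0,-1],
  [0,0,0,0,0,0,-1],
])

```text
time_s: 9.85
position: [0.5064, 0.0686, 0.0717]
tool_rot: [[0.975, -0.221, -0.0], [-0.221, -0.975, 0.0], [-0.0, -0.0, -1.0]]
ft_force: [-0.0, 0.0, -3.3]
grip_width: 0.0332
gripper_force: 41.2
```

>>> move_arm([
  [0,0,0,0,0,0,-1],
  [0,0,0,0,0,0,-1],
  [0,0,0,0,0,0,-1],
  [0,0,0,0,0,0,-1],
  [0,0,0,0,0,0,-1],
])

```text
time_s: 10.35
position: [0.5063, 0.0686, 0.0718]
tool_rot: [[0.975, -0.221, -0.0], [-0.221, -0.975, -0.0], [-0.0, 0.0, -1.0]]
ft_force: [-0.6, 0.3, -1.9]
grip_width: 0.0333
gripper_force: 41.2
```

>>> move_arm([
  [0,0,0,0,0,0,-1],
  [0,0,0,0,0,0,-1],
  [0,0,0,0,0,0,-1],
  [0,0,0,0,0,0,-1],
  [0,0,0,0,0,0,-1],
])

```text
time_s: 10.85
position: [0.5064, 0.0686, 0.0718]
tool_rot: [[0.975, -0.221, 0.0], [-0.221, -0.975, 0.0], [0.0, -0.0, -1.0]]
ft_force: [-0.2, -0.1, -3.0]
grip_width: 0.0334
gripper_force: 41.2
```

>>> move_arm([
  [0,0,0,0,0,0,-1],
  [0,0,0,0,0,0,-1],
  [0,0,0,0,0,0,-1],
  [0,0,0,0,0,0,-1],
  [0,0,0,0,0,0,-1],
])

```text
time_s: 11.35
position: [0.5064, 0.0686, 0.0718]
tool_rot: [[0.975, -0.221, 0.0], [-0.221, -0.975, 0.0], [0.0, -0.0, -1.0]]
ft_force: [-0.5, 1.5, -4.0]
grip_width: 0.0334
gripper_force: 41.2
```

>>> move_arm([
  [0,0,0,0,0,0,-1],
  [0,0,0,0,0,0,-1],
  [0,0,0,0,0,0,-1],
  [0,0,0,0,0,0,-1],
  [0,0,0,0,0,0,-1],
])

```text
time_s: 11.85
position: [0.5063, 0.0686, 0.0718]
tool_rot: [[0.975, -0.221, 0.0], [-0.221, -0.975, 0.0], [0.0, -0.0, -1.0]]
ft_force: [0.2, 0.4, -2.7]
grip_width: 0.0334
gripper_force: 41.2
```

```bash
python3 -c "
from h import *
go([.4365,-.024,.04],down(-2.7))"
```

```text
turn [ -0.    -0.   -10.06] shift [-4.77 10.58  3.18] from [0.5063 0.0686 0.0718] t 11.85 rows 2.4053580638037864
```

>>> move_arm([
  [0,0,-2,-1.2,2,0,-1],
  [0,0,-4.5,-2.5,5,0,-1],
  [0,0,-7.5,-3.8,8,0,-1],
  [0,0,-9.5,-4.6,10,1,-1],
  [0,0,-10,-4.8,10.6,2.5,-1],
])

```text
time_s: 12.35
position: [0.4356, -0.0256, 0.0471]
tool_rot: [[0.999, -0.049, 0.001], [-0.049, -0.999, -0.001], [0.002, 0.001, -1.0]]
ft_force: [0.7, 0.5, -3.3]
grip_width: 0.033
gripper_force: 41.3
```

>>> move_arm([
  [0,0,0,0,0,0.5,-1],
  [0,0,0,0,0,1.5,-1],
  [0,0,0,0,0,2.5,-1],
  [0,0,0,0,0,3,-1],
  [0,0,0,0,0,3,-1],
])

```text
time_s: 12.85
position: [0.436, -0.0238, 0.0161]
tool_rot: [[0.999, -0.048, -0.001], [-0.048, -0.999, 0.0], [-0.001, -0.0, -1.0]]
ft_force: [-0.4, 0.1, -2.5]
grip_width: 0.0334
gripper_force: 41.2
```

```bash
python3 -c "
from h import *
go([.4365,-.024,.0087],down(-2.7)); print(env.observe()['ft_force'])"
```

```text
turn [-0.02  0.08 -0.03] shift [0.06 0.02 0.74] from [ 0.436  -0.0238  0.0161] t 12.85 rows 0.14789372844840104
[-0.4026  0.0703 -2.5128]
```

>>> move_arm([
  [0,0,0,0,0,0.3,-1],
  [0,0,0,0,0,0.5,-1],
  [0,0,0,0,0,0.65,-1],
  [0,0,0,0,0,0.75,-1],
  [0,0,0,0,0,0.75,-1],
])

```text
time_s: 13.35
position: [0.4361, -0.0242, 0.0092]
tool_rot: [[0.999, -0.048, -0.0], [-0.048, -0.999, 0.0], [-0.0, -0.0, -1.0]]
ft_force: [-0.0, 0.1, -3.4]
grip_width: 0.0335
gripper_force: 41.2
```

>>> move_arm([
  [0,0,0,0,0,0.08,-1],
  [0,0,0,0,0,0.12,-1],
  [0,0,0,0,0,0.12,-1],
])

```text
time_s: 13.65
position: [0.4362, -0.0242, 0.0087]
tool_rot: [[0.999, -0.048, 0.001], [-0.048, -0.999, -0.0], [0.001, 0.0, -1.0]]
ft_force: [-2.7, -0.6, 9.1]
grip_width: 0.0335
gripper_force: 42.7
```

Contact with the bench. I'll release slowly.

>>> move_arm([
  [0,0,0,0,0,0,-0.2],
  [0,0,0,0,0,0,0.2],
  [0,0,0,0,0,0,0.7],
  [0,0,0,0,0,0,1],
  [0,0,0,0,0,0,1],
])

```text
time_s: 14.15
position: [0.4361, -0.0242, 0.008]
tool_rot: [[0.999, -0.048, -0.0], [-0.048, -0.999, 0.0], [-0.0, -0.0, -1.0]]
ft_force: [-0.2, -0.0, 0.2]
grip_width: 0.0851
gripper_force: 0.0
```

>>> move_arm([
  [0,0,0,0,0,-1,1],
  [0,0,0,0,0,-4,1],
  [0,0,0,0,0,-8,1],
  [0,0,0,0,0,-13,1],
  [0,0,0,0,0,-16,1],
])

```text
time_s: 14.65
position: [0.4365, -0.0242, 0.172]
tool_rot: [[0.999, -0.048, 0.004], [-0.048, -0.999, -0.001], [0.004, 0.001, -1.0]]
ft_force: [0.7, -1.1, -1.0]
grip_width: 0.0855
gripper_force: 0.0
```

```bash
python3 - <<'E'
from fit import *
p=env.get_image("wrist"); save(p,"h.png"); r=env.outline_of("duster",p)
if r: print(r[0]["conf"],fit([(p,r[0]["mask"])],DUST,[.436,-.024,-.048]))
go([.455,.29,.18],down(0))
E
```

```text
0.96 (array([ 0.4348, -0.0235, -0.0628]), np.float64(-0.9366812227074236))
turn [ 0.15 -0.48 -2.75] shift [  0.24 -31.5   -0.83] from [ 0.4376 -0.0246  0.1724] t 14.75 rows 6.302831284785853
```

>>> move_arm([
  [0,0,-2.7,0,-32,-1,1],
  [0,0,-2.7,0,-32,-1,1],
  [0,0,-2.7,0,-32,-1,1],
  [0,0,-2.7,0,-32,-1,1],
  [0,0,-2.7,0,-32,-1,1],
])

```text
time_s: 15.25
position: [0.4474, 0.2274, 0.1756]
tool_rot: [[1.0, -0.001, -0.001], [-0.001, -1.0, -0.0], [-0.001, 0.0, -1.0]]
ft_force: [0.5, -1.2, 1.2]
grip_width: 0.0855
gripper_force: 0.0
```

>>> move_arm([
  [0,0,0,0,-6.5,0,1],
  [0,0,0,0,-7,0,1],
  [0,0,0,0,-7,0,1],
])

```text
time_s: 15.55
position: [0.4473, 0.2976, 0.1751]
tool_rot: [[1.0, 0.003, -0.001], [0.003, -1.0, -0.0], [-0.001, 0.0, -1.0]]
ft_force: [-0.2, -0.3, -0.5]
grip_width: 0.0858
gripper_force: 0.0
```

```bash
python3 - <<'E'
from fit import *
p=env.get_image("wrist"); cv2.imwrite("pics/i.png",cv2.resize(p["color"][:,:,::-1],None,fx=1.4,fy=1.4))
for r in env.outline_of("leaf",p)[:2]: 
    v,f=fit([(p,r["mask"])],LEAF,[.478,.306,.1]); print(r["conf"],r["bbox"],v,np.degrees(v[2]),f)
for r in env.tip_of("leaf_bore",p)[:2]: print(r["conf"],r["pixel"],atz(p,r["pixel"],.01))
for r in env.tip_of("leaf",p)[:2]: print(r["conf"],r["pixel"],atz(p,r["pixel"],.0))
go([0,0,0])
E
```

```text
0.84 [260.3, 336.2, 94.4, 73.5] [0.478 0.306 0.1  ] 5.729577951308233 -0.0
0.78 [273.4, 139.4, 62.7, 116.8] [0.4768 0.3036 0.2198] 12.594227888817699 -0.9315235008103727
0.86 [291.9, 363.2] [0.2565 0.2853 0.01  ]
0.81 [262.0, 94.9] [0.5262 0.3138 0.01  ]
0.91 [270.6, 151.0] [0.4781 0.307  0.    ]
0.81 [254.2, 331.1] [0.2885 0.3252 0.    ]
turn [0. 0. 0.] shift [-44.74  29.52  17.62] from [0.4482 0.2943 0.1757] t 15.75 rows 11.284433251786414
```

View pics/i.png

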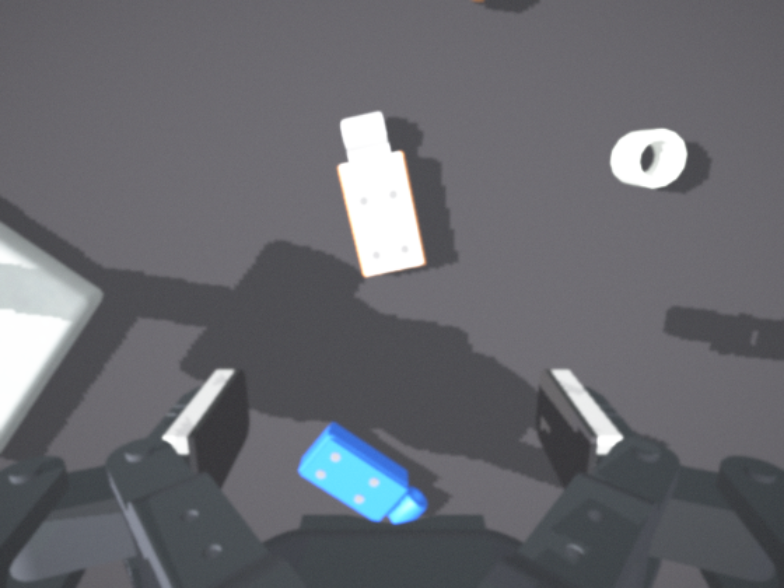

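The wrist view shows the white single-knuckle leaf centred at about (382,215) with its knuckle at (364,135), yaw about 12.6°. The blue look-alike is at (355,475) and the loupe at (650,158). I'll move to grasp the leaf.

```bash
python3 -c "
from h import *
go([.4817,.3053,.05],down(12.6))"
```

```text
turn [  0.02   0.04 -12.73] shift [ 3.36 -1.11 12.57] from [0.4482 0.2943 0.1757] t 15.75 rows 2.6111331804386286
```

>>> move_arm([
  [0,0,-6,1.5,-0.5,4,1],
  [0,0,-12.7,3.4,-1.1,8,1],
  [0,0,-12.7,3.4,-1.1,12,1],
  [0,0,-12.7,3.4,-1.1,12.6,1],
  [0,0,-12.7,3.4,-1.1,12.6,1],
])

```text
time_s: 16.25
position: [0.4822, 0.3054, 0.0499]
tool_rot: [[0.976, 0.217, -0.002], [0.217, -0.976, -0.001], [-0.002, 0.0, -1.0]]
ft_force: [0.2, -0.3, -0.1]
grip_width: 0.0853
gripper_force: 0.0
```

```bash
python3 - <<'E'
from fit import *
p=env.get_image("wrist"); cv2.imwrite("pics/j.png",cv2.resize(p["color"][:,:,::-1],None,fx=1.4,fy=1.4))
for r in env.outline_of("leaf",p)[:2]: 
    v,f=fit([(p,r["mask"])],LEAF,[.477,.3045,.22]); print(r["conf"],r["bbox"],v,np.degrees(v[2]),f)
for r in env.tip_of("leaf_bore",p)[:2]: print(r["conf"],r["pixel"],atz(p,r["pixel"],.01))
go([.4817,.3053,.001],down(12.6))
E
```

```text
0.69 [281.5, 224.2, 77.7, 170.8] [0.4773 0.3041 0.2222] 12.733981047274025 -0.9509836612204068
0.78 [281.4, 155.1] [0.5265 0.3155 0.01  ]
turn [-0.03 -0.21  0.  ] shift [-0.19  0.08  5.12] from [0.4832 0.3065 0.0522] t 16.4 rows 1.02385888554315
```

>>> move_arm([
  [0,0,0,0,0,2,1],
  [0,0,0,0,0,3.5,1],
  [0,0,0,-0.1,0.1,4.6,1],
  [0,0,0,-0.1,0.1,4.8,1],
  [0,0,0,-0.1,0.1,4.8,1],
])

```text
time_s: 16.9
position: [0.4818, 0.3053, 0.0026]
tool_rot: [[0.976, 0.219, 0.001], [0.219, -0.976, 0.0], [0.001, -0.0, -1.0]]
ft_force: [0.0, -0.4, 0.0]
grip_width: 0.0854
gripper_force: 0.0
```

>>> move_arm([
  [0,0,0,0,0,0,0.3],
  [0,0,0,0,0,0,0.1],
  [0,0,0,0,0,0,-0.3],
  [0,0,0,0,0,0,-1],
  [0,0,0,0,0,0,-1],
], squeeze=40)

```text
time_s: 17.4
position: [0.4817, 0.3053, 0.0025]
tool_rot: [[0.976, 0.219, 0.001], [0.219, -0.976, 0.0], [0.001, -0.0, -1.0]]
ft_force: [-1.4, -0.0, 6.6]
grip_width: 0.039
gripper_force: 41.0
```

>>> move_arm([
  [0,0,0,0,0,-0.5,-1],
  [0,0,0,0,0,-2,-1],
  [0,0,0,0,0,-5,-1],
  [0,0,0,0,0,-8.5,-1],
  [0,0,0,0,0,-10,-1],
])

```text
time_s: 17.9
position: [0.4822, 0.3055, 0.1048]
tool_rot: [[0.976, 0.219, 0.004], [0.219, -0.976, 0.001], [0.004, -0.001, -1.0]]
ft_force: [-0.5, 0.7, -2.2]
grip_width: 0.0388
gripper_force: 40.9
```

```bash
python3 -c "
from h import *
go([.53,.0634,.11],down(-12.65)); o=env.observe(); print(o['ft_force'],o['wrist_torque'],o['grip_width'])"
```

```text
turn [-0.08 -0.2  25.29] shift [-0.64 24.67 -0.53] from [0.4822 0.3055 0.1048] t 17.9 rows 4.9367229011466645
[-0.5419  0.7378 -2.1869] [ 0.0207 -0.017  -0.0047] 0.03882211572467277
```

>>> move_arm([
  [0,0,3,-0.1,2.5,-0.5,-1],
  [0,0,8,-0.2,6.5,-0.8,-1],
  [0,0,13,-0.3,11,-0.8,-1],
  [0,0,18,-0.5,15.5,-0.8,-1],
  [0,0,22,-0.6,19.5,-0.8,-1],
])

```text
time_s: 18.4
position: [0.5182, 0.1117, 0.11]
tool_rot: [[0.986, -0.166, -0.0], [-0.166, -0.986, -0.0], [-0.0, 0.0, -1.0]]
ft_force: [0.3, -1.0, -2.7]
grip_width: 0.039
gripper_force: 40.8
```

```bash
python3 -c "
from h import *
go([.5436,.0604,.085],down(-12.65))"
```

```text
turn [0.01 0.02 3.08] shift [3.36 4.63 2.49] from [0.5182 0.1117 0.11  ] t 18.4 rows 1.2486058156728637
```

>>> move_arm([
  [0,0,1.5,0.8,2.2,0.8,-1],
  [0,0,3,1.6,3.8,1.8,-1],
  [0,0,3.1,2.6,4.6,2.8,-1],
  [0,0,3.1,3.2,4.6,3.6,-1],
  [0,0,3.1,3.3,4.6,3.75,-1],
])

```text
time_s: 18.9
position: [0.5436, 0.0633, 0.0712]
tool_rot: [[0.977, -0.215, -0.002], [-0.215, -0.977, 0.0], [-0.002, -0.0, -1.0]]
ft_force: [-0.1, -0.1, -2.4]
grip_width: 0.0392
gripper_force: 40.8
```

```bash
python3 look.py k wrist jamb_bore:.08 leaf_bore:.08
```

```text
jamb_bore wrist 0.92 [284.6  79.3] [0.6206 0.0453]
leaf_bore wrist 0.97 [280.8 169. ] [0.5889 0.0537]
[0.5432 0.0637 0.0724] 19.05 [ 0.9767 -0.2144] [-0.0782  0.5755 -1.8561] 0.03930740020541457
cam [0.6118 0.0489 0.214 ] (np.float64(348.67439619981366), 280.02837461885275, 207.05231405476746) [-0.2716  0.0601 -0.9605]
```

View pics/k_wrist.png

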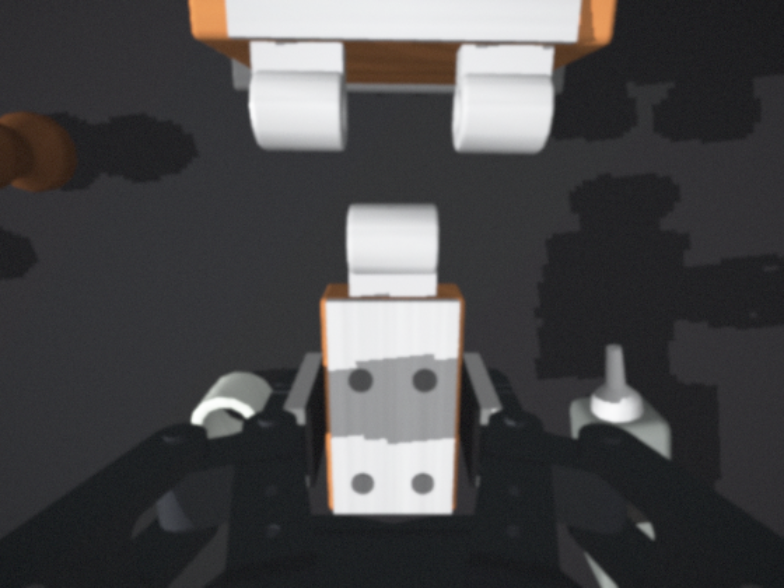

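```bash
cat > meas.py <<'E'
from h import *
import sys
p=env.get_image("wrist"); g=cv2.cvtColor(p["color"],cv2.COLOR_RGB2GRAY).astype(float)
def cross(a,th,first):
    i=np.where((a[:-1]-th)*(a[1:]-th)<=0)[0]
    if len(i)==0: return np.nan
    i=i[0] if first else i[-1]; return i+(th-a[i])/(a[i+1]-a[i]+1e-9)
E
python3 - <<'E'
from meas import *
for row in (60,65,70,75,80,85,90): 
    print("row",row,[int(x) for x in g[row,236:262:2]],"|",[int(x) for x in g[row,316:336:2]])
for row in (155,165,175,185): print("leafrow",row,[int(x) for x in g[row,240:258:2]],[int(x) for x in g[row,306:322:2]])
# bottom edges
def bot(c,r0,r1): return r0+cross(g[r0:r1,c],110,False)
print("jl",[round(bot(c,90,125),1) for c in range(196,242,8)],"jr",[round(bot(c,90,125),1) for c in range(336,386,8)])
def top(c,r0,r1): return r0+cross(g[r0:r1,c],110,True)
print("leaf top",[round(top(c,130,165),1) for c in range(256,308,8)],"rear",[round(345+cross(g[345:385,c],110,False),1) for c in range(244,320,10)])
E
```

```text
row 60 [223, 222, 222, 207, 147, 98, 103, 116, 114, 114, 115, 114, 114] | [102, 100, 101, 100, 101, 155, 203, 223, 236, 233]
row 65 [232, 231, 231, 214, 150, 103, 90, 72, 71, 70, 72, 71, 73] | [88, 88, 87, 85, 109, 187, 198, 221, 241, 242]
row 70 [236, 234, 233, 216, 148, 113, 96, 60, 53, 54, 54, 51, 52] | [51, 55, 54, 56, 113, 214, 222, 227, 243, 242]
row 75 [241, 242, 241, 225, 155, 121, 106, 63, 54, 54, 50, 53, 54] | [51, 51, 51, 55, 140, 227, 235, 232, 244, 242]
row 80 [236, 237, 237, 227, 161, 132, 111, 64, 48, 53, 55, 49, 53] | [53, 54, 52, 60, 170, 236, 239, 235, 243, 240]
row 85 [231, 232, 232, 225, 167, 131, 115, 63, 50, 54, 53, 51, 54] | [53, 55, 54, 67, 176, 234, 231, 234, 240, 233]
row 90 [226, 226, 226, 219, 164, 117, 102, 65, 52, 50, 50, 54, 50] | [53, 53, 52, 68, 173, 223, 221, 234, 234, 227]
leafrow 155 [54, 52, 57, 65, 173, 221, 215, 212, 210] [196, 195, 181, 123, 55, 53, 55, 54]
leafrow 165 [53, 55, 53, 84, 211, 239, 234, 233, 233] [230, 228, 223, 167, 72, 51, 52, 53]
leafrow 175 [55, 52, 55, 86, 218, 245, 239, 238, 238] [239, 238, 232, 174, 68, 56, 52, 54]
leafrow 185 [52, 54, 51, 64, 180, 233, 227, 224, 224] [230, 230, 219, 141, 61, 53, 53, 54]
jl [np.float64(104.4), np.float64(104.6), np.float64(104.7), np.float64(105.0), np.float64(105.1), np.float64(105.4)] jr [np.float64(106.5), np.float64(106.3), np.float64(106.8), np.float64(107.0), np.float64(107.1), np.float64(107.5), np.float64(106.7)]
leaf top [np.float64(145.7), np.float64(145.8), np.float64(145.9), np.float64(145.8), np.float64(145.9), np.float64(146.0), np.float64(146.0)] rear [np.float64(367.3), np.float64(367.3), np.float64(367.3), np.float64(367.3), np.float64(367.3), np.float64(367.3), np.float64(367.3), np.float64(367.3)]
```

```bash
cat >> meas.py <<'E'
xd=lambda y:np.array([np.cos(np.radians(y)),np.sin(np.radians(y)),0])
yd=lambda y:np.array([-np.sin(np.radians(y)),np.cos(np.radians(y)),0])
def axis_x(uv,side,yaw,z=.08,r=.01):
    "x_d coordinate of cylinder axis (height z) whose silhouette passes uv; side=+1 far edge, -1 near edge (smaller x)"
    o,d=ray(p,uv); a=np.array([d@xd(yaw),d[2]]); a/=np.linalg.norm(a); n=np.array([-a[1],a[0]]); n*=np.sign(n[0])  # normal toward +x
    # axis (X,z): distance n.((X,z)-o2) = -side*r
    o2=np.array([o@xd(yaw),o[2]]); return o2[0]+(-side*r-n[1]*(z-o2[1]))/n[0]
E
python3 - <<'E'
from meas import *
y=-13.0
jx=(axis_x((219,104.9),-1,y)+axis_x((360,106.9),-1,y))/2; lx=axis_x((280,145.9),1,y)
print("axis x_d jamb",jx,"leaf",lx,"dx mm",(jx-lx)*1e3)
jy=atz(p,(287.5,78),.09)@yd(y); ly=atz(p,(280,165),.09)@yd(y)
print("jy,ly",jy,ly,"d mm",(jy-ly)*1e3,"gap",(atz(p,(244,78),.09)-atz(p,(331,78),.09))@yd(y)*1e3,"leafw",(atz(p,(247.3,165),.09)-atz(p,(312.6,165),.09))@yd(y)*1e3)
print("bore world",jx*xd(y)+jy*yd(y),"leaf world",lx*xd(y)+ly*yd(y))
o=env.observe(); T=np.array(o["tool_rot"]); print("tcp xd,yd",o["position"]@xd(y),o["position"]@yd(y),"yaw",np.degrees(np.arctan2(T[1,0],T[0,0])),o["position"])
a=atz(p,(219,104.9),.081)-atz(p,(360,106.9),.081); print("jamb yaw",np.degrees(np.arctan2(-a[0],a[1])))
a=atz(p,(256,145.7),.081)-atz(p,(304,146.0),.081); print("leaf yaw",np.degrees(np.arctan2(-a[0],a[1])))
E
```

```text
axis x_d jamb 0.5948320764449301 leaf 0.5599494033859777 dx mm 34.88267305895243
jy,ly 0.1831941754275058 0.18540273085095357 d mm -2.2085554234477778 gap 29.442793561222032 leafw 23.63301169908169
bore world [0.6208 0.0447 0.    ] leaf world [0.5873 0.0547 0.    ]
tcp xd,yd 0.5150510571646755 0.18413904709203868 yaw -12.397216086682066 [0.5433 0.0636 0.0727]
jamb yaw -13.14135620931486
leaf yaw -12.712608152026903
```

>>> move_arm([
  [0,0,0.2,0.2,0.1,0,-1],
  [0,0,0.4,0.6,0.2,0,-1],
  [0,0,0.5,1.0,0.2,0,-1],
  [0,0,0.5,1.2,0.2,0,-1],
  [0,0,0.5,1.2,0.2,0,-1],
])

```text
time_s: 19.65
position: [0.555, 0.0582, 0.0723]
tool_rot: [[0.974, -0.224, 0.0], [-0.224, -0.974, 0.0], [0.0, -0.0, -1.0]]
ft_force: [0.4, 0.2, -2.3]
grip_width: 0.039
gripper_force: 40.8
```

```bash
python3 - <<'E'
from meas import *
save(p,"l.png",1.4)
s=env.get_image("scene")
lb=env.tip_of("leaf_bore",p)[:1]; jb=env.tip_of("jamb_bore",p)[:1]; print(lb,jb)
uj=proj(p,[.6208,.0447,.08]); ul=proj(p,[.599,.052,.08]); print(uj,ul)
r=int(uj[1]); 
for row in (r-8,r,r+6): print(row,[int(x) for x in g[row,224:260:2]],"|",[int(x) for x in g[row,310:350:2]])
r=int(ul[1])
for row in (r-6,r): print(row,[int(x) for x in g[row,240:258:2]],[int(x) for x in g[row,304:322:2]])
print("jl",[round(r0,1) for r0 in [100+cross(g[100:175,c],110,True) for c in range(190,236,8)]],"jr",[round(100+cross(g[100:175,c],110,True),1) for c in range(345,390,8)])
print("leaf top",[round(110+cross(g[110:165,c],110,True),1) for c in range(256,308,8)])
o=env.observe();print(o["position"],o["tool_rot"][0],o["time_s"])
cv2.imwrite("pics/m.png",cv2.resize(s["color"][190:300,190:340,::-1],None,fx=5,fy=5,interpolation=cv2.INTER_CUBIC))
for n,X in(("jb",[.6208,.0447,.08]),("lb",[.599,.052,.08])): print(n,(proj(s,X)-[190,190])*5)
E
```

```text
[] []
[277.2788 113.2151] [271.7277 173.5552]
105 [233, 233, 231, 232, 223, 172, 114, 111, 84, 59, 53, 56, 53, 52, 51, 52, 52, 50] | [51, 60, 148, 220, 228, 241, 241, 237, 236, 236, 235, 236, 236, 235, 235, 235, 235, 235, 235, 235]
113 [240, 240, 239, 239, 232, 179, 126, 137, 99, 59, 51, 55, 55, 52, 53, 52, 55, 53] | [52, 69, 179, 236, 233, 243, 243, 238, 236, 237, 238, 237, 236, 236, 237, 236, 236, 237, 238, 237]
119 [236, 235, 235, 236, 232, 188, 129, 141, 103, 60, 56, 52, 55, 51, 52, 51, 54, 53] | [53, 68, 179, 234, 232, 242, 239, 234, 233, 234, 234, 235, 235, 234, 234, 233, 234, 235, 234, 234]
167 [53, 54, 55, 87, 208, 238, 234, 231, 233] [231, 229, 228, 223, 166, 72, 51, 52, 53]
173 [52, 54, 54, 85, 217, 243, 238, 236, 236] [237, 237, 236, 229, 171, 67, 54, 52, 54]
jl [np.float64(140.4), np.float64(140.5), np.float64(140.6), np.float64(140.7), np.float64(140.7), np.float64(140.8)] jr [np.float64(141.0), np.float64(141.2), np.float64(141.2), np.float64(141.2), np.float64(135.3), nan]
leaf top [np.float64(145.7), np.float64(145.8), np.float64(145.9), np.float64(145.9), np.float64(146.1), np.float64(146.2), np.float64(146.2)]
[0.5546 0.0583 0.0723] [ 0.9745 -0.2243 -0.0002] 19.85
jb [288.0733 311.9831]
lb [337.7623 285.9168]
```

View pics/m.png

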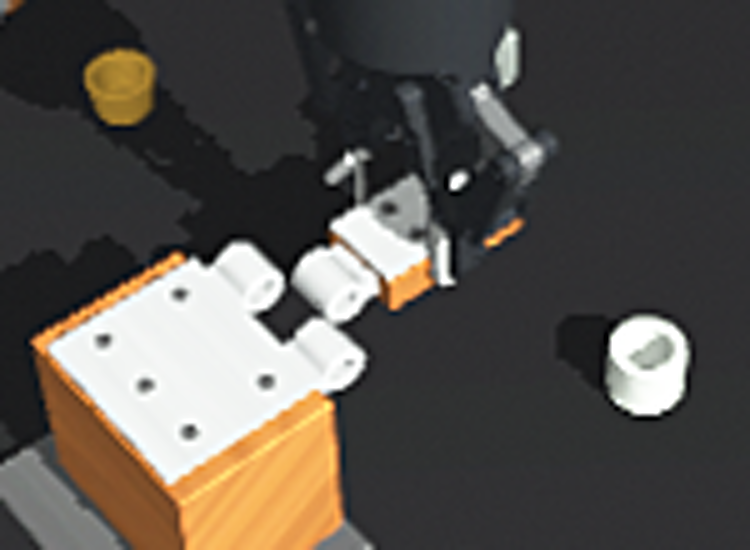

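```bash
python3 - <<'E'
from meas import *
for y in(-12.8,-13.1):
    jx=(axis_x((213,140.6),-1,y)+axis_x((365,141.2),-1,y))/2; lx=axis_x((280,145.9),1,y)
    jy=[atz(p,(277.0,113),.09)@yd(y),(atz(p,(241,113),.08)+atz(p,(313.7,113),.08))@yd(y)/2]; ly=atz(p,(279.95,172),.09)@yd(y)
    print(y,"dx",(jx-lx)*1e3,"dy",(np.array(jy)-ly)*1e3,"bore",jx*xd(y)+jy[0]*yd(y))
a=atz(p,(213,140.6),.081)-atz(p,(365,141.2),.081); print("jamb yaw",np.degrees(np.arctan2(-a[0],a[1])))
T=np.array(env.observe()["tool_rot"]); print(np.degrees(np.arctan2(T[1,0],T[0,0])))
E
```

```text
-12.8 dx 21.987646844702446 dy [0.9719 0.9294] bore [0.6202 0.0449 0.    ]
-13.1 dx 22.005567140763848 dy [1.0802 1.0368] bore [0.6202 0.0449 0.    ]
jamb yaw -13.158293431771298
-12.964516478265054
```

>>> move_arm([
  [0,0,0,0,-0.1,0,-1],
  [0,0,0,0.2,-0.1,0,-1],
  [0,0,0,0.5,-0.1,0,-1],
  [0,0,0,0.8,-0.1,0,-1],
  [0,0,0,0.8,-0.1,0,-1],
])

```text
time_s: 20.4
position: [0.5632, 0.0573, 0.0723]
tool_rot: [[0.974, -0.225, 0.0], [-0.225, -0.974, -0.0], [0.0, -0.0, -1.0]]
ft_force: [0.1, 0.1, -3.0]
grip_width: 0.0388
gripper_force: 40.8
```

```bash
python3 - <<'E'
from meas import *
save(p,"n.png",1.4)
for row in (125,130,135,140,145): print(row,[int(x) for x in g[row,228:256:2]],"|",[int(x) for x in g[row,304:330:2]])
for row in (165,175): print(row,[int(x) for x in g[row,240:258:2]],[int(x) for x in g[row,304:322:2]])
print("jl",[[round(150+i,1) for i in [cross(g[150:180,c],110,True)]] for c in range(190,236,8)],"jr",[round(150+cross(g[150:180,c],110,True),1) for c in range(330,380,8)])
print("leaf top",[round(110+cross(g[110:165,c],110,True),1) for c in range(256,308,8)])
o=env.observe();print(o["position"],o["tool_rot"][0],o["ft_force"])
E
```

```text
125 [226, 226, 224, 225, 212, 153, 104, 97, 68, 54, 54, 52, 56, 50] | [52, 53, 53, 56, 54, 59, 144, 211, 222, 240, 239, 234, 234]
130 [233, 232, 232, 231, 221, 160, 120, 115, 75, 52, 54, 54, 54, 53] | [52, 54, 55, 52, 54, 62, 172, 231, 233, 242, 243, 237, 236]
135 [236, 235, 235, 235, 225, 158, 128, 128, 84, 52, 51, 55, 52, 55] | [55, 53, 53, 56, 54, 70, 182, 238, 236, 241, 241, 236, 235]
140 [239, 238, 238, 237, 230, 174, 132, 131, 85, 57, 55, 53, 55, 53] | [53, 56, 54, 50, 51, 74, 184, 234, 233, 242, 242, 236, 235]
145 [232, 233, 233, 233, 226, 178, 126, 123, 83, 53, 55, 63, 77, 82] | [84, 83, 79, 68, 57, 74, 182, 223, 228, 240, 236, 231, 230]
165 [52, 53, 55, 86, 207, 238, 233, 231, 232] [227, 227, 228, 221, 163, 73, 51, 53, 54]
175 [53, 52, 50, 85, 216, 243, 237, 236, 236] [236, 237, 236, 230, 170, 67, 54, 51, 51]
jl [[np.float64(161.9)], [np.float64(162.0)], [np.float64(162.0)], [np.float64(162.2)], [np.float64(162.2)], [np.float64(162.2)]] jr [np.float64(162.4), np.float64(162.6), np.float64(162.6), np.float64(162.7), np.float64(162.7), np.float64(162.8), np.float64(157.9)]
leaf top [np.float64(146.2), np.float64(146.2), np.float64(146.0), np.float64(146.1), np.float64(146.1), np.float64(146.1), np.float64(146.3)]
[0.5629 0.0574 0.0723] [ 0.9745 -0.2244  0.    ] [-0.5504  0.2267 -1.5136]
```

View pics/n.png

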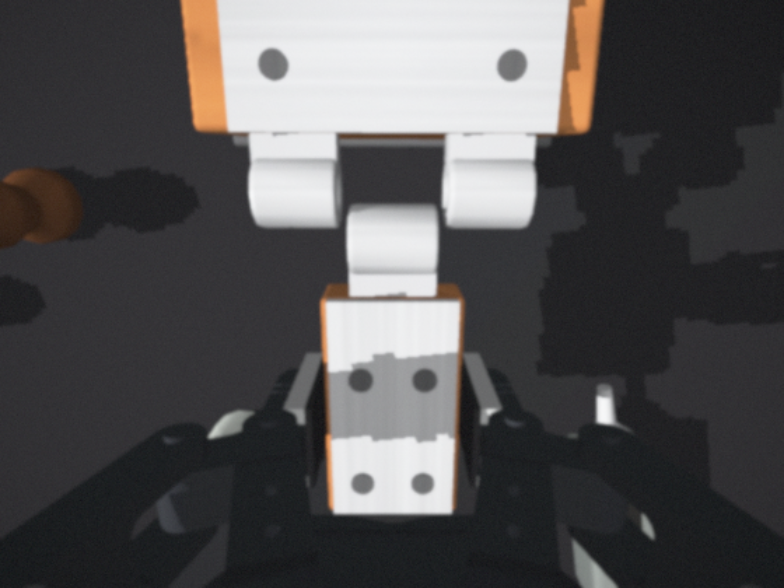

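The knuckle is centred at the mouth of the gap: gap edges at columns 341 and 442, leaf knuckle at 347–438, rows parallel. Advancing.

>>> move_arm([
  [0,0,0,0.2,0,0,-1],
  [0,0,0,0.5,0,0,-1],
  [0,0,0,0.8,0,0,-1],
  [0,0,0,1.0,0,0,-1],
  [0,0,0,1.0,0,0,-1],
])

```text
time_s: 20.95
position: [0.5727, 0.0551, 0.0723]
tool_rot: [[0.974, -0.224, 0.0], [-0.224, -0.974, -0.0], [0.0, -0.0, -1.0]]
ft_force: [1.0, -0.2, -2.3]
grip_width: 0.0386
gripper_force: 40.8
```

```bash
python3 - <<'E'
from meas import *
y=-13.1
for row in (160,165,170,175): print(row,[int(x) for x in g[row,230:256:2]],"|",[int(x) for x in g[row,304:330:2]])
bl=[170+cross(g[170:205,c],110,True) for c in range(196,236,6)]; br=[170+cross(g[170:205,c],110,True) for c in range(330,372,6)]
print(np.round(bl,1),np.round(br,1))
l=np.nanmedian(bl);r=np.nanmedian(br)
lt=np.nanmedian([135+cross(g[135:165,c],110,True) for c in range(262,302,6)])
jx=(axis_x((214,l),-1,y)+axis_x((350,r),-1,y))/2; lx=axis_x((280,lt),1,y); print(l,r,lt,"dx",(jx-lx)*1e3)
a=atz(p,(214,l),.081)-atz(p,(350,r),.081); print("jamb yaw",np.degrees(np.arctan2(-a[0],a[1])))
o=env.observe();print(o["position"],o["tool_rot"][0],o["ft_force"])
E
```

```text
160 [233, 231, 231, 228, 194, 129, 133, 101, 72, 188, 232, 229, 227] | [219, 219, 217, 205, 145, 72, 110, 165, 228, 243, 239, 235, 235]
165 [237, 238, 238, 235, 202, 133, 140, 103, 87, 206, 237, 233, 231] | [227, 227, 226, 221, 167, 79, 112, 163, 228, 243, 240, 237, 237]
170 [234, 233, 234, 232, 211, 136, 131, 95, 88, 210, 241, 237, 236] | [234, 234, 233, 227, 166, 77, 105, 155, 229, 240, 236, 232, 233]
175 [229, 230, 228, 228, 209, 136, 102, 83, 88, 216, 243, 237, 235] | [236, 236, 234, 230, 171, 71, 91, 142, 227, 234, 229, 227, 226]
[187.  187.1 187.1 187.4 187.4 187.5 187.5] [187.5 187.5 187.5 187.5 187.5 187.6 187.7]
187.40476190477153 187.53488372094267 146.0588235294083 dx 4.025952117063136
jamb yaw -12.995288094782635
[0.5725 0.0552 0.0723] [ 0.9745 -0.2244 -0.0001] [-0.2202 -0.2469 -2.3103]
```

>>> move_arm([
  [0,0,0,0.1,-0.03,-0.02,-1],
  [0,0,0,0.2,-0.03,-0.02,-1],
  [0,0,0,0.3,-0.03,-0.02,-1],
  [0,0,0,0.4,-0.03,-0.02,-1],
  [0,0,0,0.4,-0.03,-0.02,-1],
])

```text
time_s: 21.5
position: [0.5765, 0.0545, 0.0725]
tool_rot: [[0.974, -0.224, 0.0], [-0.224, -0.974, 0.0], [0.0, -0.0, -1.0]]
ft_force: [-0.7, 0.9, -2.0]
grip_width: 0.0388
gripper_force: 40.8
```

```bash
python3 - <<'E'
from meas import *
s=env.get_image("scene")
y=-13.1
for row in (170,): print(row,[int(x) for x in g[row,230:256:2]],"|",[int(x) for x in g[row,304:330:2]])
l,r=[np.nanmedian([180+cross(g[180:220,c],110,True) for c in C]) for C in(range(196,236,6),range(330,366,6))]
lt=np.nanmedian([135+cross(g[135:165,c],110,True) for c in range(262,302,6)])
jx=(axis_x((214,l),-1,y)+axis_x((350,r),-1,y))/2; print(l,r,lt,"dx",(jx-axis_x((280,lt),1,y))*1e3)
o=env.observe();print(o["position"],o["tool_rot"],o["ft_force"],o["wrist_torque"],o["time_s"])
a=cv2.resize(s["color"][225:275,220:280,::-1],None,fx=9,fy=9,interpolation=cv2.INTER_CUBIC)
cv2.imwrite("pics/o.png",a)
E
```

```text
170 [231, 230, 229, 229, 222, 168, 128, 126, 99, 209, 240, 237, 235] | [233, 234, 232, 226, 169, 74, 95, 147, 214, 242, 240, 236, 234]
196.46341463415763 196.84615384617555 135.60344827587247 dx -3.686373026443146
[0.5764 0.0546 0.0725] [[ 0.9745 -0.2244 -0.0001]
 [-0.2244 -0.9745  0.    ]
 [-0.0001 -0.     -1.    ]] [-0.0121 -0.5526 -2.0801] [-0.0109  0.0224  0.0487] 21.6
```

View pics/o.png

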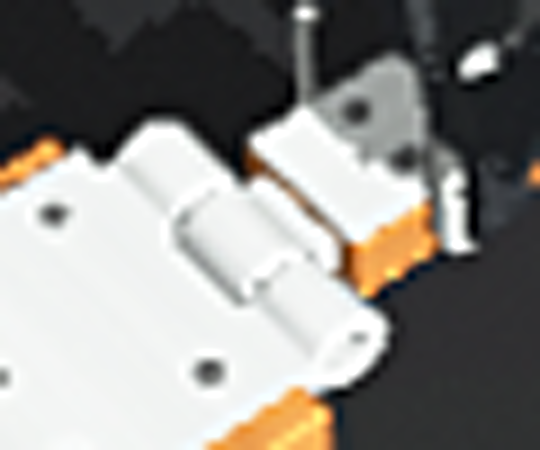

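```bash
python3 - <<'E'
from meas import *
s=env.get_image("scene"); y=-13.1
pr=lambda X:(proj(s,X)-[190,190])*5
leaf=np.array([.5546,.0583,0])+.0452*xd(-13.2); leaf[2]=.0798
jb=np.array([.6202,.0449,.08])
print("leaf end hole pred",pr(leaf+.012*yd(y)),"seen ~(350,303); jamb pred",pr(jb+.0365*yd(y)),"seen ~(345,370)")
print("px per +1mm z",pr(jb+[0,0,.001])-pr(jb), "per +1mm x",pr(jb+.001*xd(y))-pr(jb))
jx=(axis_x((214,196.5),-1,y)+axis_x((350,196.8),-1,y))/2; print("dx",(jx-axis_x((280,146.06),1,y))*1e3)
m=cv2.imread("pics/m.png"); gm=cv2.cvtColor(m,cv2.COLOR_BGR2GRAY)
for n,(u,v) in dict(leaf=(350,303),jamb=(345,370)).items():
    w=gm[v-22:v+23,u-22:u+23].astype(float); th=np.percentile(w,12)
    print(n); print(w[::5,::4].astype(int))
E
```

```text
leaf end hole pred [349.3172 298.7909] seen ~(350,303); jamb pred [347.4932 367.732 ] seen ~(345,370)
px per +1mm z [-0.1566 -1.6445] per +1mm x [-2.0479  1.2946]
dx 0.3001345020205992
leaf
[[245 245 245 245 243 239 234 221 228 242 252 255]
 [243 243 243 247 252 255 255 253 250 250 254 255]
 [239 241 245 253 255 249 228 237 250 255 255 255]
 [234 243 254 254 244 215 172 220 255 255 216 135]
 [233 253 252 244 238 229 215 247 255 185  74  31]
 [245 255 243 238 240 246 252 255 201  83  18  35]
 [251 254 245 243 248 255 255 237 107  22  35  45]
 [220 255 255 255 255 255 147  61  30  37  45  48]
 [199 208 192 166 125  76  37  30  37  46  48  47]]
jamb
[[245 245 245 245 244 244 251 255 235 159  73  34]
 [245 245 244 245 248 252 255 255 255 255 180  52]
 [240 243 246 251 255 251 238 238 251 255 210  89]
 [232 240 253 255 254 227 167 173 235 254 169  44]
 [225 244 253 249 239 235 234 243 255 230 140  44]
 [234 252 247 241 240 245 250 255 242 137  30  33]
 [251 252 241 237 244 255 255 251 152  50  22  43]
 [253 255 255 255 255 249 222 116  31  19  46  46]
 [249 242 231 224 206 143  40  18  32  47  48  48]]
```

The three knuckles look collinear in the scene crop, and the leaf barrel sits between the block's two at about (240,235). The holes agree to about 1 mm, with the leaf perhaps slightly low. I'll make a last trim and let it settle.

>>> move_arm([
  [0,0,0,0.03,0,-0.05,-1],
  [0,0,0,0.03,0,-0.05,-1],
  [0,0,0,0.03,0,-0.05,-1],
  [0,0,0,0.03,0,-0.05,-1],
  [0,0,0,0.03,0,-0.05,-1],
])

```text
time_s: 22.2
position: [0.5767, 0.0546, 0.0731]
tool_rot: [[0.975, -0.224, -0.0], [-0.224, -0.975, 0.0], [-0.0, -0.0, -1.0]]
ft_force: [0.5, -0.1, -1.7]
grip_width: 0.039
gripper_force: 40.8
```

>>> move_arm([
  [0,0,0,0,0,0,-1],
  [0,0,0,0,0,0,-1],
  [0,0,0,0,0,0,-1],
  [0,0,0,0,0,0,-1],
  [0,0,0,0,0,0,-1],
])

```text
time_s: 22.7
position: [0.5767, 0.0545, 0.0731]
tool_rot: [[0.975, -0.224, 0.0], [-0.224, -0.975, 0.0], [-0.0, -0.0, -1.0]]
ft_force: [0.2, 0.3, -2.2]
grip_width: 0.0392
gripper_force: 40.8
```

No contact force and steady. Handing in.

```bash
python3 -c "
from rig import env
print(env.close_job())"
```

```text
the job is handed in; nothing more can be done
None
```

I held the duster about 4 cm from the knuckles for just over two seconds and laid it back flat on the bench. The job was handed in at about 23 s with the leaf's knuckle held level in the gap; its holes line up with the block's to about 1 mm by the cameras, and the wrist showed only the leaf's weight, with no push against the block.

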